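# Press the sample bottle home in the sprung reader well

## Task

Get the sample reader to take a reading: first press its open hinged lamp cover down until the catch snaps and keeps it shut. Then stand the small dropper bottle upright in the round well and press it down against the sprung plunger until its base sits firmly on the hard stop. Finish while still holding it pressed there (let go and the spring lifts it), without ramming it and without disturbing the other things on the bench.

Things in the scene. Friction and masses are not known exactly. Their poses are not given: they have to be found in the camera images.
- reader: Fixed grey sample reader, 120 (x) x 190 (y) x 50 mm high; origin at the centre of its underside on the worktop, z up. It may be turned a little about z. Seen from the robot its right half (-y) is a block with a round well, its left half (+y) a lamp chamber under a hinged cover.
- well_mouth (a point): Centre of the well's mouth, in the reader's top face, 50 mm above the worktop. The well is 46 mm in diameter with a 4 mm chamfer and 24 mm deep to the hard stop; its axis is vertical.
- well_home (a point): Where the centre of the bottle's base is when it is fully home: the middle of the top of the hard stop, 26 mm above the worktop.
- well_stop: The hard stop: a fixed flat steel ring at the bottom of the well, outer diameter 45 mm, hole 25 mm for the plunger; origin at the centre of its underside, its top 2 mm higher. Home means that the bottle bears on it beyond the spring's push: a total push of some 12 to 25 N.
- plunger (a joint): Brass sprung plunger, 21 mm in diameter, in the middle of the well. Value in m: 0 = fully up, its flat top 10 mm below the mouth (14 mm above the stop); 0.014 = its top level with the stop, as when the bottle is home. The spring needs 4 N to start and 9 N at the stop; it carries the bottle's weight without sinking.
- cover (a joint): Hinge angle of the lamp cover in rad: 0 = shut, grows as it opens; it starts at about 0.4 to 0.6. A spring opens it unless the catch at the free edge (nearest the robot) holds it; the catch takes over below about 0.05, and an uncaught cover springs back to about 0.4. Snapping it shut takes a push of about 12 N (up to 17 N) at cover_press, all the way to 0.
- cover_hinge (a point): Middle of the cover's hinge axis, which runs along the reader's y at its far (+x) side, 46 mm above the worktop. The cover is a plate 76 mm wide (y), 7 mm thick, reaching 84 mm from the hinge towards the robot.
- cover_press (a point): Good place to press: on the cover's top face, mid-width, 55 mm from the hinge axis. It moves with the cover; with the cover shut it is 49.5 mm above the worktop and 55 mm from cover_hinge along the reader's -x.
- bottle: The small brown dropper bottle with a ribbed white screw cap, loose, upright; 40 mm in diameter, 78 mm high; origin at the centre of its base. Its hard bottom would be damaged by more than 60 N on the stop.
- bottle_center (a point): Middle of the dropper bottle, on its axis, 39 mm above its base. Its body is 40 mm wide up to the shoulder; the cap on top is 27 mm wide. When home only its top 54 mm stand above the reader, so grip the body high up, about 52 to 60 mm above its base, and keep the fingertips at least 30 mm above its base.
- jar: Bystander: wide sample jar with a screw lid, 59 mm in diameter, 65 mm high, behind the reader; origin at its base centre.
- beaker: Bystander: glass beaker, 62 x 69 x 80 mm, behind the reader; origin at its base centre.
- petri: Bystander: flat petri dish, 61 mm in diameter, 15 mm high, near the front edge; origin at its base centre.
- tweezers: Bystander: steel tweezers, 136 x 16 x 9 mm, lying near the front edge; origin at the centre of the underside.
Not all that is in view belongs to the job. What is shaped like the bottle but pink or purple is not meant.

How it is judged (in metres and radians):
On the way, in this order (a step that is already met when the one before it is completed fails the run):
1. the lamp cover is shut in its catch (value of joint cover below 0.04 rad), for 0.2 s.
2. the bottle is pressed home on the stop (value of joint plunger above 0.0125 m and horizontal distance between bottle and well_home below 0.006 m and contact force between bottle and well_stop above 1 N), for 0.2 s.
At the end, for the whole second after the job is handed in: Cover shut in its catch (under 0.04 rad); bottle upright (0.12 rad) in the well within 6 mm of its axis, base within 1.5 mm of the stop and bearing on it with over 1 N, plunger down over 12.5 mm; the fingers still press or hold the bottle with over 2 N (all of step 2 and value of joint cover below 0.04 rad and z of bottle in the frame of well_home below 0.0015 m and angle between bottle's own z axis and vertical below 0.12 rad and contact force between the fingers and bottle above 2 N); the arm keeps its last pose, push and grip.
It fails at once if the bottle is rammed on the stop (over 60 N) (contact force between bottle and well_stop above 60 N).
It fails at once if a bystander is disturbed (moved over 30 mm) (distance of any of jar, beaker, petri, tweezers from where it was at the start of the episode above 0.03 m).
It also fails if it takes over 58 s, if anything falls off the work surface, if the arm or the gripper's body presses on something with over 40 N, if the wrist force passes 120 N, or if a joint passes its speed limit or range.

## Robot

A 6-joint arm with a two-finger parallel gripper is mounted at the origin on a cart in front of the work surface, level with it; the furniture and walls round the work are solid. World frame = base frame: x ahead of the robot, y to its left, z up, the work surface at z = 0. Lengths are in mm, angles in rad, forces in N, time in s.
With the tool pointing down it reaches from about 275 to 775 mm from the base axis. Payload 14.6 kg.
Tool frame: the origin (TCP) lies midway between the tips of the shut fingers; the grasp point (between the pads) lies 19 mm behind it (env.hold_point_z is the z of the grasp point in the tool frame, in mm); z points along the fingers, y is the direction in which the jaws open and shut (so a half turn about z gives the same grasp; the last joint's range is limited). The gripper opens to 85 mm and grips with 20 to 120 N. Pads are 22 mm wide; open, the fingers measure 114 mm over their backs; the gripper's body (76 mm by 85 mm) begins 54 mm behind the grasp point. The pads swing forward as they close: fully open they stand 13 mm farther back than shut.
Start: joints at [-1.469, 0.263, -0.048, 1.259, 0, 1.415], TCP at [133.336, -507.789, 231.278] pointing down, gripper open.
Joint ranges: [-2.65, 2.65], [-0.89, 1.7], [-1.18, 1.37], [-2.13, 2.11], [-1.35, 1.29], [-3.14, 3.14]. Speed limits (rad/s): [1.89, 1.89, 2.57, 2.79, 3.14, 3.14].

## Interface

Orientations are given as a rotation vector (axis times angle).
In Python, from rig import env gives the robot as it stands.
- The arm moves only by the shell command python3 -m crank 'ROWS' [OPENING] [FORCE]. ROWS is a JSON object of lists of equal length, an entry for each row: "offset": the shift along the tool's x, y, z in mm, a list of three; "rot": the turn, a rotation vector about the tool's x, y, z in degrees, a list of three. A call has exactly 10 rows; each row shifts and turns the commanded pose from where the row before left it, along the tool's axes as they then stand; what a row does not reach is not made up. A row lasts 1/10 s, in which the tool goes at most 50 mm and 8.59 degrees, less where a joint would pass 70% of its speed; a pose out of reach is approached as far as the arm can. A call with a gripper value outside its range is refused whole. OPENING is the finger opening in mm, from 0 to 85.4, set as the call begins (- or left out, the last holds). The fingers move at their own pace and stop on an object; FORCE is the grip in N (left out, the last holds). Time passes only in rows, so rows that do not move let the fingers close, or fill a call up. It gives the time, the measured TCP pose, the force and the opening at its end, in the units of the state.
- env.observe(): the state, without advancing time (a new reading comes with each control period).
- env.read_camera(name): name is "side" or "top" or "wrist"; returns a dict with "img" (480x640x3 uint8, red, green, blue), "K" (3x3 intrinsics, pixels), "k1" (the pictures are not rectified: a ray, as slopes to the right and down, at radius r is drawn at 1 + k1 r^2 times it, then the intrinsics apply), "world_from_camera" (4x4, takes a point from camera to world coordinates); the wrist camera has in their place "mount" (4x4, takes a point from camera to tool coordinates, whose origin is the TCP and whose axes are the flange's). Camera axes: x right, y up, looking along -z (the intrinsics and any distortion apply to the point x, -y, -z); pixel columns grow to the right and rows downward; lengths in mm; the calibration is good to about 2 mm. A picture is of the moment at which its call begins: read the wrist's pose just before it. There is no depth.
- env.job_done(): hands the job in, once; it reports no verdict.
The state is a dict: "clock": time; "joints": joint angles; "joint_vel": joint speeds; "joint_efforts": joint torques, N m; "eef_pos": TCP position; "tool_rot": TCP orientation; "ft_force": force on the tool from outside, world axes, zero at the start; "moment": the same for the moment, N m; "gripper_width": finger opening in mm.
Only numpy, scipy, OpenCV 4.12 (cv2) and the standard library are available. Lean on these libraries where they do the work, as an engineer would, in place of code of your own. Each camera call takes 0.05 s, during which the arm holds its last target.

## Working session

There is one attempt and no reset: what is moved stays moved. The work goes in short steps, Python scripts to look and compute and a shell command to move; the robot and the scene stay as the last step left them, time stands still between calls to the robot, and variables do not carry over. Pictures are saved under pics/ and viewed, and the job is handed in when it is done.

```bash
ls; mkdir -p pics; python3 - <<'E'
from rig import env
import cv2
print(env.observe()); print(env.hold_point_z)
for n in ["side","top","wrist"]:
    c=env.read_camera(n); cv2.imwrite(f"pics/{n}0.png",c["img"][:,:,::-1])
    print(n,c["K"],c["k1"],c.get("world_from_camera"),c.get("mount"))
E
```

```text
pics
{'clock': 0.0, 'joints': array([-1.46931333e+00,  2.63519637e-01, -4.89707821e-02,  1.25937661e+00,
       -1.86614425e-05,  1.41547897e+00]), 'joint_vel': array([ 1.79953210e-03, -3.82990284e-05,  1.34482172e-03, -8.05015254e-04,
        8.52732315e-05,  3.47263198e-04]), 'joint_efforts': array([ 4.74591434e-03, -6.37596273e+01,  3.84574056e+01,  1.34611907e-02,
        1.63269856e-04,  9.51578613e-06]), 'eef_pos': array([ 133.29517529, -507.50432323,  230.81437299]), 'tool_rot': array([-3.11466911e+00, -4.02136467e-01, -1.59570390e-05]), 'ft_force': array([-0.3994117 ,  0.49040589, -0.66633212]), 'moment': array([-0.01643928,  0.01958707, -0.00330388]), 'gripper_width': 85.3244631528622}
-18.700000000000003
side [[591.54210835   0.         316.03277547]
 [  0.         591.54210835 242.64517804]
 [  0.           0.           1.        ]] 0.012779280354144357 [[-8.88326521e-01  2.01120056e-01 -4.12827707e-01  1.14480799e+02]
 [-4.58998934e-01 -4.16282748e-01  7.84874928e-01  9.52938718e+02]
 [-1.39989628e-02  8.86712692e-01  4.62108896e-01  5.57430032e+02]
 [ 0.00000000e+00  0.0
[... 206 characters left out ...]
-1.88666657e-02  9.85020012e-01 -1.71404857e-01  3.61671218e+02]
 [-9.99800489e-01 -1.97117402e-02 -3.22952927e-03  9.88420899e+01]
 [-6.55983896e-03  1.71309729e-01  9.85195384e-01  1.08717088e+03]
 [ 0.00000000e+00  0.00000000e+00  0.00000000e+00  1.00000000e+00]] None
wrist [[381.62207316   0.         315.69917395]
 [  0.         381.62207316 246.47062095]
 [  0.           0.           1.        ]] -0.026091709837542408 None [[ 1.20261512e-03  9.51705814e-01  3.07009116e-01  7.78661164e+01]
 [ 9.99999184e-01 -1.01194286e-03 -7.80244714e-04  3.93506004e-01]
 [-4.31887748e-04  3.07009804e-01 -9.51706254e-01 -1.42202448e+02]
 [ 0.00000000e+00  0.00000000e+00  0.00000000e+00  1.00000000e+00]]
```

View pics/side0.png

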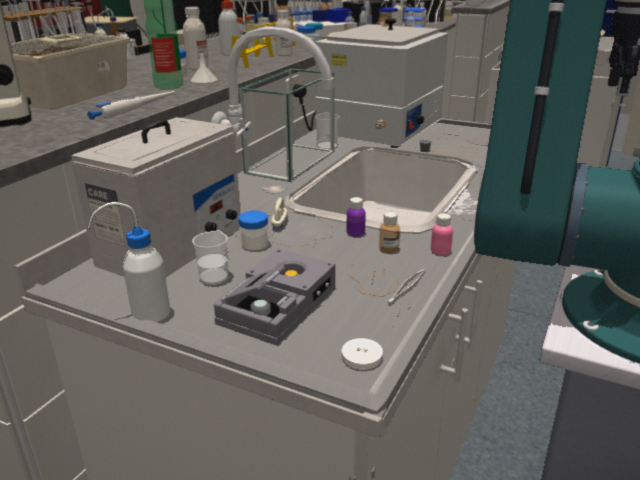

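View pics/top0.png

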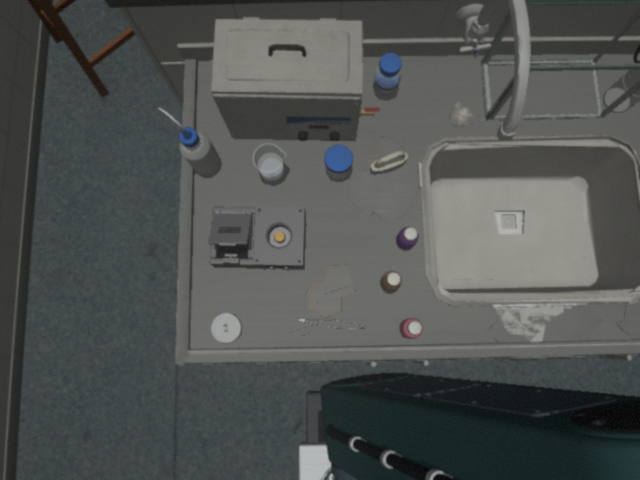

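View pics/wrist0.png

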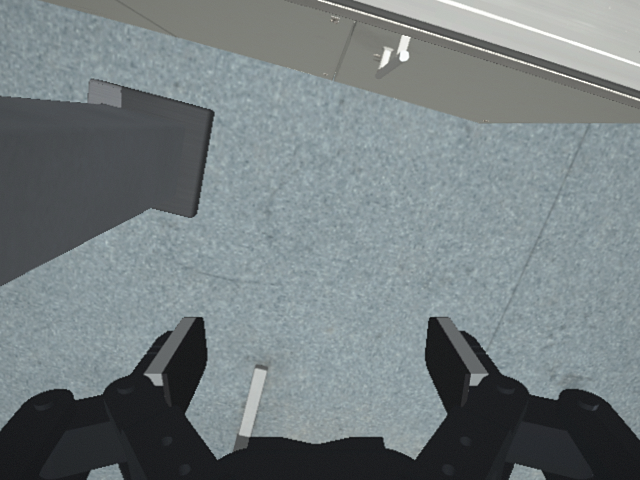

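```bash
cat > h.py <<'E'
import numpy as np, cv2
from scipy.spatial.transform import Rotation as R
from scipy.optimize import least_squares
from rig import env
def pose(s):
    T=np.eye(4);T[:3,:3]=R.from_rotvec(s["tool_rot"]).as_matrix();T[:3,3]=s["eef_pos"];return T
def cam(n):
    s=env.observe(); c=env.read_camera(n)
    c["W"]=c["world_from_camera"] if n!="wrist" else pose(s)@c["mount"]
    return c
def proj(c,P):
    p=np.linalg.inv(c["W"])@np.append(P,1); u,v=p[0]/-p[2],-p[1]/-p[2]
    f=1+c["k1"]*(u*u+v*v); return np.array([c["K"][0,0]*u*f+c["K"][0,2],c["K"][1,1]*v*f+c["K"][1,2]])
def ray(c,px):
    d=np.array([(px[0]-c["K"][0,2])/c["K"][0,0],(px[1]-c["K"][1,2])/c["K"][1,1]]);u=d.copy()
    for _ in range(20): u=d/(1+c["k1"]*(u@u))
    return c["W"][:3,3],c["W"][:3,:3]@np.array([u[0],-u[1],-1])
def atz(c,px,z):
    o,d=ray(c,px); return o+d*(z-o[2])/d[2]
def tri(obs):
    A=np.zeros((3,3));b=np.zeros(3)
    for c,px in obs:
        o,d=ray(c,px);d=d/np.linalg.norm(d);M=np.eye(3)-np.outer(d,d);A+=M;b+=M@o
    return np.linalg.solve(A,b)
E
python3 - <<'E'
from h import *
s=cam("side");t=cam("top")
def crop(c,x,y,w,h,k,n): cv2.imwrite(n,cv2.resize(c["img"][y:y+h,x:x+w,::-1],None,fx=k,fy=k,interpolation=cv2.INTER_CUBIC))
crop(s,200,190,260,190,3,"pics/s1.png"); crop(t,200,195,220,100,3.6,"pics/t1.png")
E
```

```text
(no output)
```

View pics/s1.png

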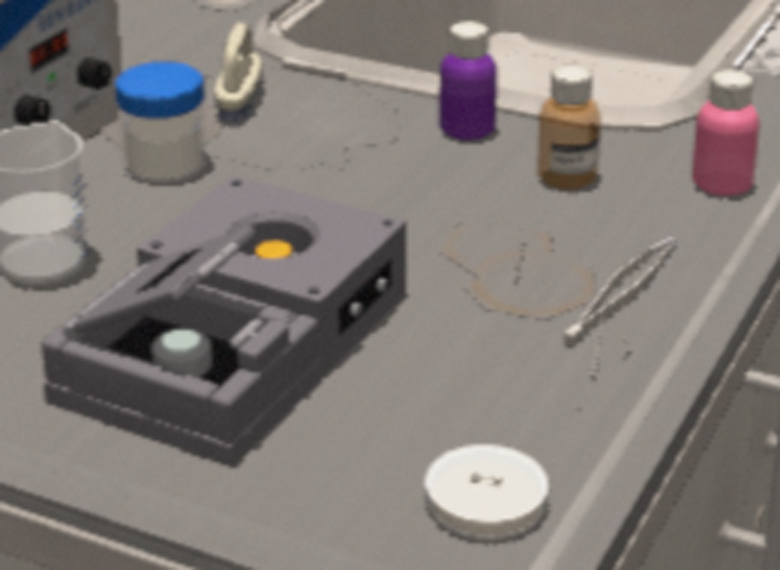

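View pics/t1.png

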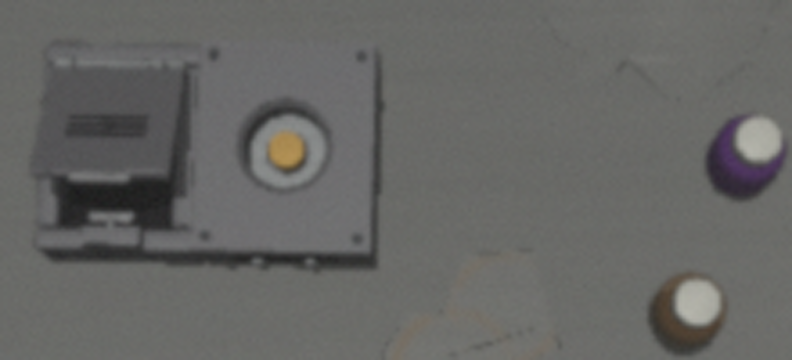

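```bash
python3 - <<'E'
from h import *
s=cam("side");t=cam("top")
S=lambda x,y:(200+(x+.5)/3-.5,190+(y+.5)/3-.5)
T=lambda x,y:(200+(x+.5)/3.6-.5,195+(y+.5)/3.6-.5)
for n,a,b in [("+x-y",(236,184),(361,56)),("-x-y",(388,222),(357,239)),("-x+y",(314,290),(205,235)),("+x+y",(156,245),(213,53)),
 ("plunger",(273,250),(286,150)),("mouth",(272,237),(289,146)),("cap",(572,76),(697,301)),("covL free",(240,232),(172,178))]:
    P=tri([(s,S(*a)),(t,T(*b))]); print(n,P.round(1),(proj(s,P)-S(*a)).round(1),(proj(t,P)-T(*b)).round(1))
print("cap@78 top",atz(t,T(697,301),78).round(1),"side",atz(s,S(572,76),78).round(1))
print(env.observe()["clock"])
E
```

```text
+x-y [614.4 148.9  49.4] [0.2 0. ] [-0.1 -0.2]
-x-y [510.2 152.3  50.6] [0.3 0.1] [-0.1 -0.3]
-x+y [513.8 236.6  50.4] [0.1 0. ] [-0.  -0.1]
+x+y [617.8 232.5  49.9] [0.2 0. ] [-0.1 -0.2]
plunger [563.8 192.6  39.3] [0.5 0.1] [-0.2 -0.4]
mouth [565.  190.5  46.4] [0.7 0.2] [-0.3 -0.6]
cap [469.1 -31.6  74.9] [0.1 0. ] [-0.  -0.1]
covL free [544.3 251.8  85.8] [3.  0.6] [-1.1 -2.3]
cap@78 top [468.6 -31.3  78. ] side [467.1 -25.3  78. ]
0.35
```

```bash
python3 - <<'E'
from h import *
t=cam("top");s=env.observe()
print(pose(s).round(3))
T=lambda x,y:(200+(x+.5)/3.6-.5,195+(y+.5)/3.6-.5)
w=np.array([564,192.6]);a=-0.036
Rt=np.array([[np.cos(a),np.sin(a)],[-np.sin(a),np.cos(a)]])
for p,z in [((33,173),88),((172,178),88),((104,176),88),((48,65),50),((188,68),50),((117,60),49),((45,242),50),((376,250),50),((48,44),50),((376,48),50)]:
    P=atz(t,T(*p),z); print(p,P.round(1),(Rt@(P[:2]-w)).round(1))
E
```

```text
[[ 9.67000e-01  2.54000e-01  0.00000e+00  1.33339e+02]
 [ 2.54000e-01 -9.67000e-01  0.00000e+00 -5.07764e+02]
 [ 0.00000e+00 -0.00000e+00 -1.00000e+00  2.31212e+02]
 [ 0.00000e+00  0.00000e+00  0.00000e+00  1.00000e+00]]
(33, 173) [543.7 324.5  88. ] [-25.1 131.1]
(172, 178) [539.4 249.4  88. ] [-26.6  55.8]
(104, 176) [541.2 286.1  88. ] [-26.1  92.6]
(48, 65) [612.4 325.8  50. ] [ 43.6 134.8]
(188, 68) [609.  246.4  50. ] [43.  55.4]
(117, 60) [614.7 286.8  49. ] [47.3 96. ]
(45, 242) [511.5 325.7  50. ] [-57.3 131.1]
(376, 250) [503.4 141.6  50. ] [-58.7 -53.1]
(48, 44) [624.6 326.   50. ] [ 55.8 135.5]
(376, 48) [618.4 140.2  50. ] [ 56.2 -50.4]
```

```bash
python3 -m crank '{"offset":[[0,0,0],[10,-30,0],[22,-42,0],[22,-42,0],[22,-42,0],[22,-42,0],[22,-42,0],[22,-42,0],[22,-42,0],[22,-42,0]],"rot":[[0,0,7.3],[0,0,7.4],[0,0,0],[0,0,0],[0,0,0],[0,0,0],[0,0,0],[0,0,0],[0,0,0],[0,0,0]]}' 0 40
```

```text
clock: 1.4
eef_pos: [315.0, -140.4, 231.5]
tool_rot: [3.141, -0.0, 0.001]
ft_force: [0.9, -0.1, 0.0]
gripper_width: 0.1
```

```bash
python3 -m crank '{"offset":[[20,-40,0],[20,-40,0],[20,-40,0],[0,0,0],[0,0,0],[22,-42,0],[22,-42,0],[22,-42,0],[22,-42,0],[20,-40,0]],"rot":[[0,0,0],[0,0,0],[0,0,0],[0,0,0],[0,0,0],[0,0,0],[0,0,0],[0,0,0],[0,0,0],[0,0,0]]}'
python3 - <<'E'
from h import *
c=cam("wrist");cv2.imwrite("pics/w1.png",c["img"][:,:,::-1]);np.save("pics/w1W.npy",c["W"])
print(env.observe()["eef_pos"],proj(c,[559,287,60]),proj(c,[469,-31,78]),proj(c,[564,192.6,50]))
E
```

```text
clock: 2.4
eef_pos: [483.8, 129.3, 232.7]
tool_rot: [-3.096, -0.117, 0.003]
ft_force: [-0.2, -0.5, -0.0]
gripper_width: 0.2
[486.25513272 130.90546603 232.47016026] [135.17974331 112.44826347] [517.8382478  259.77824615] [254.50345488 114.86199384]
```

View pics/w1.png

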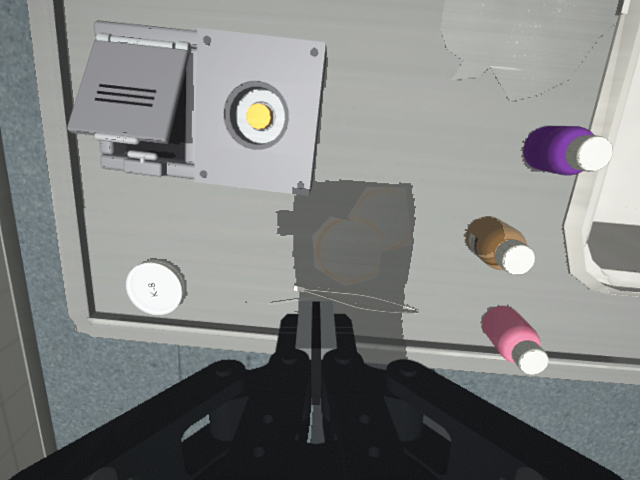

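```bash
python3 - <<'E'
from h import *
c=cam("wrist");c2=c;c["W"]=np.load("pics/w1W.npy")
w=np.array([564,192.6]);a=-0.036;Q=np.array([[np.cos(a),-np.sin(a)],[np.sin(a),np.cos(a)]])
def pl(hx,hy,th,r,dy):
    x=hx-r*np.cos(th)+3.5*np.sin(th)*1;z=46+r*np.sin(th)+3.5*np.cos(th)
    return np.append(w+Q@[x,hy+dy],z)
obs=[(68,130),(173,142)]
t=cam("top");T=lambda x,y:np.array((200+(x+.5)/3.6-.5,195+(y+.5)/3.6-.5))
ot=[T(33,173),T(172,178)]
def f(p):
    r=[]
    for dy,o,o2 in zip((38,-38),obs,ot):
        P=pl(*p,84,dy); r+=list(proj(c,P)-o)+list((proj(t,P)-o2))
    return r
s=least_squares(f,[47,94,.5]);print(s.x,np.round(s.fun,1))
hx,hy,th=s.x
print("press now",pl(hx,hy,th,55,0),"shut",pl(hx,hy,0,55,0))
st=env.observe();print(st["eef_pos"],st["tool_rot"])
Tm=pose(st);print("need tool",Tm[:3,:3].T@(np.append(pl(hx,hy,0,55,0)[:2],120)-st["eef_pos"]))
print("yaw",np.degrees(np.arctan2(Tm[1,0],Tm[0,0])))
E
```

```text
[44.60045599 89.87045781  0.54742307] [ 1.4  0.5  1.1 -0.3 -2.5 -0.1  1.7 -1.1]
press now [566.69437999 282.43168573  77.61541307] shut [556.84183186 282.78653077  49.5       ]
[483.55170151 128.77289336 232.3358444 ] [-3.09679593 -0.11536931  0.00439806]
need tool [  84.69052637 -143.2029334   118.45429609]
yaw 4.26859550959026
```

```bash
python3 -m crank '{"offset":[[20,-36,10],[20,-36,20],[20,-36,25],[22,-36,25],[0,0,20],[0,0,10],[0,0,0],[0,0,0],[0,0,0],[0,0,0]],"rot":[[0,0,0],[0,0,0],[0,0,0],[0,0,0],[0,0,4.2],[0,0,0],[0,0,0],[0,0,0],[0,0,0],[0,0,0]]}'
python3 - <<'E'
from h import *
print(env.observe())
c=cam("wrist");cv2.imwrite("pics/w2.png",c["img"][:,:,::-1])
E
```

```text
clock: 3.55
eef_pos: [559.4, 198.4, 133.3]
tool_rot: [-3.021, -0.226, 0.023]
ft_force: [0.2, 0.3, -0.2]
gripper_width: -0.2
{'clock': 3.55, 'joints': array([ 0.14874212,  0.42059092, -0.08327939,  1.07405844,  0.11275123,
        3.14050332]), 'joint_vel': array([ 0.00281354,  0.00507222, -0.00172726, -0.00094232,  0.00088888,
       -0.00095332]), 'joint_efforts': array([-3.10635511e-01, -7.59955359e+01,  3.63248742e+01,  1.15124246e-01,
        3.93411387e-01, -3.00406624e-03]), 'eef_pos': array([559.41729159, 198.4155983 , 133.3456416 ]), 'tool_rot': array([-3.02113339, -0.22614332,  0.02338584]), 'ft_force': array([ 0.15285478,  0.31344802, -0.21871942]), 'moment': array([-0.04079051, -0.01482431,  0.05982044]), 'gripper_width': -0.22146281813636684}
```

View pics/w2.png

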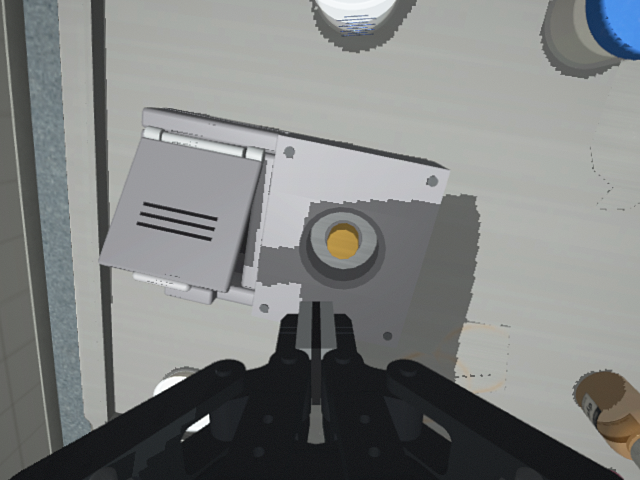

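```bash
python3 -m crank '{"offset":[[0,0,0],[0,0,0],[0,0,0],[0,0,0],[0,0,0],[0,0,0],[0,0,0],[0,0,0],[0,0,0],[0,0,0]],"rot":[[0,0,-8],[0,0,-8],[0,0,-8],[0,0,-6],[0,0,0],[0,0,0],[0,0,0],[0,0,0],[0,0,0],[0,0,0]]}'
cat > need.py <<'E'
import sys
from h import *
def show(*tg):
    st=env.observe();T=pose(st);Rm=T[:3,:3]
    print("eef",st["eef_pos"].round(1),"clk",st["clock"],"j",st["joints"].round(2),"F",st["ft_force"].round(1),"w",st["gripper_width"].__round__(1))
    yaw=np.degrees(np.arctan2(Rm[1,0],Rm[0,0]))
    # correction rotation (tool axes) making tool vertical
    z=Rm.T@np.array([0,0,-1]);cr=np.cross([0,0,1],z)
    print("yaw",yaw.round(1),"levelling rot deg",np.degrees(cr).round(2))
    for t in tg: print("tool offset to",t,(Rm.T@(np.array(t)-st["eef_pos"])).round(1))
if __name__=="__main__":
    show(*[list(map(float,a.split(","))) for a in sys.argv[1:]])
E
python3 need.py 557,285,110
```

```text
clock: 4.6
eef_pos: [559.2, 198.3, 132.3]
tool_rot: [-2.86, -0.999, -0.019]
ft_force: [0.6, -0.4, 0.5]
gripper_width: 0.2
eef [559.2 198.3 132.3] clk 4.6 j [ 0.15  0.42 -0.08  1.07  0.11  2.62] F [ 0.6 -0.4  0.5] w 0.2
yaw 38.4 levelling rot deg [-5.84 -2.79  0.  ]
tool offset to [557.0, 285.0, 110.0] [ 50.9 -66.4  31.8]
```

```bash
python3 -m crank '{"offset":[[0,0,0],[13,-17.3,5],[13,-17.3,5],[13,-17.3,5],[13,-17.3,5],[0,0,0],[0,0,0],[0,0,0],[0,0,0],[0,0,0]],"rot":[[-5.8,-2.8,0],[0,0,0],[0,0,0],[0,0,0],[0,0,0],[0,0,0],[0,0,0],[0,0,0],[0,0,0],[0,0,0]]}'
python3 need.py 557,285,90
python3 - <<'E'
from h import *
c=cam("wrist");cv2.imwrite("pics/w3.png",c["img"][:,:,::-1])
E
```

```text
clock: 5.6
eef_pos: [556.9, 284.3, 112.6]
tool_rot: [-2.965, -1.035, -0.0]
ft_force: [-0.2, -0.2, 0.4]
gripper_width: -0.2
eef [556.9 284.3 112.6] clk 5.6 j [ 0.34  0.49 -0.02  1.06  0.    2.81] F [-0.2 -0.2  0.4] w -0.2
yaw 38.5 levelling rot deg [-0.04 -0.02  0.  ]
tool offset to [557.0, 285.0, 90.0] [ 0.5 -0.5 22.6]
```

View pics/w3.png

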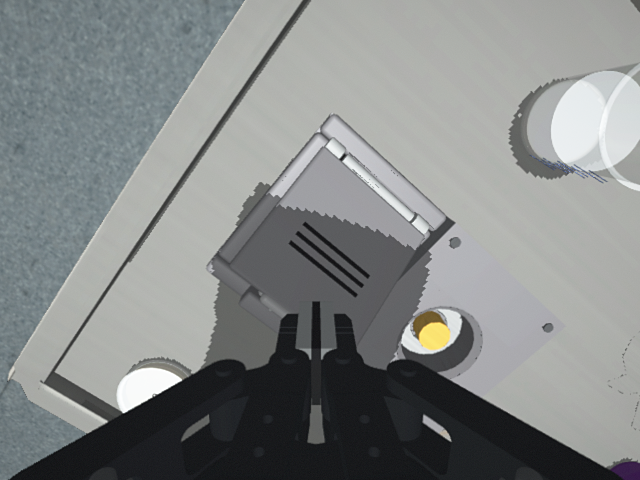

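```bash
python3 -m crank '{"offset":[[0,0,6],[0,0,6],[0,0,6],[0,0,6],[0,0,5],[0,0,5],[0,0,5],[0,0,5],[0,0,4],[0,0,4]],"rot":[[0,0,0],[0,0,0],[0,0,0],[0,0,0],[0,0,0],[0,0,0],[0,0,0],[0,0,0],[0,0,0],[0,0,0]]}'
python3 need.py
```

```text
clock: 6.65
eef_pos: [556.7, 284.9, 60.1]
tool_rot: [-2.965, -1.037, 0.0]
ft_force: [0.1, 0.2, 1.5]
gripper_width: 0.1
eef [556.7 284.9  60.1] clk 6.65 j [ 0.34  0.53 -0.11  0.94  0.    2.81] F [0.1 0.2 1.5] w 0.1
yaw 38.5 levelling rot deg [-0.05 -0.    0.  ]
```

```bash
python3 -m crank '{"offset":[[0,0,2],[0,0,2],[0,0,2],[0,0,1.5],[0,0,1],[0,0,1],[0,0,0.8],[0,0,0.5],[0,0,0],[0,0,0]],"rot":[[0,0,0],[0,0,0],[0,0,0],[0,0,0],[0,0,0],[0,0,0],[0,0,0],[0,0,0],[0,0,0],[0,0,0]]}'
python3 need.py
```

```text
clock: 7.65
eef_pos: [556.8, 284.9, 49.5]
tool_rot: [-2.965, -1.037, 0.0]
ft_force: [0.3, 0.8, 0.1]
gripper_width: -0.4
eef [556.8 284.9  49.5] clk 7.65 j [ 0.34  0.53 -0.12  0.91  0.    2.81] F [0.3 0.8 0.1] w -0.4
yaw 38.5 levelling rot deg [-0.04 -0.01  0.  ]
```

```bash
python3 -m crank '{"offset":[[0,0,0.6],[0,0,0.6],[0,0,0.4],[0,0,0],[0,0,0],[0,0,0],[0,0,0],[0,0,0],[0,0,0],[0,0,0]],"rot":[[0,0,0],[0,0,0],[0,0,0],[0,0,0],[0,0,0],[0,0,0],[0,0,0],[0,0,0],[0,0,0],[0,0,0]]}'
python3 need.py
python3 - <<'E'
from h import *
s=cam("side")
cv2.imwrite("pics/s4.png",cv2.resize(s["img"][190:380,200:460,::-1],None,fx=3,fy=3,interpolation=cv2.INTER_CUBIC))
E
```

```text
clock: 8.65
eef_pos: [556.9, 284.9, 49.0]
tool_rot: [-2.965, -1.037, -0.001]
ft_force: [-4.6, -1.3, 15.7]
gripper_width: 0.1
eef [556.9 284.9  49. ] clk 8.65 j [ 0.34  0.53 -0.12  0.91  0.    2.81] F [-4.6 -1.3 15.7] w 0.1
yaw 38.5 levelling rot deg [-0.02 -0.06  0.  ]
```

View pics/s4.png

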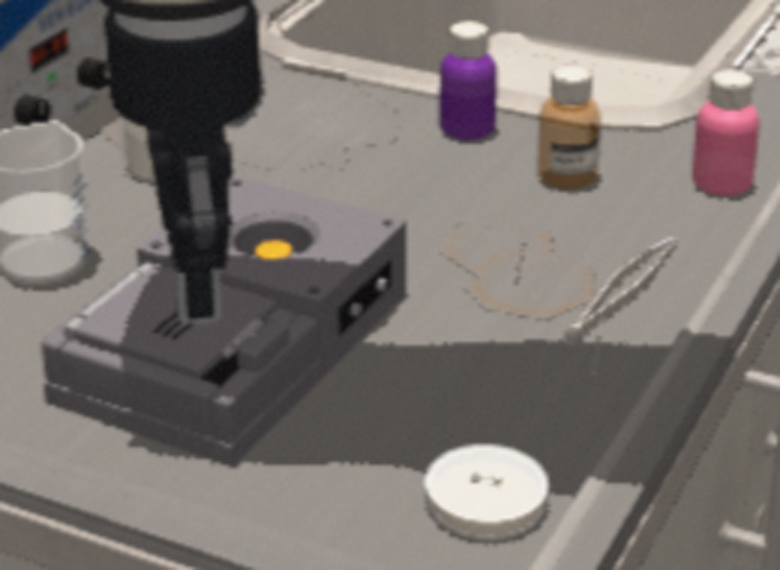

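```bash
python3 -m crank '{"offset":[[0,0,-20],[0,0,-45],[0,0,-45],[-30,22,-10],[-35,25,0],[-35,25,0],[-35,25,0],[-35,25,0],[-35,25,0],[-25,18,0]],"rot":[[0,0,0],[0,0,0],[0,0,0],[0,0,0],[0,0,0],[0,0,0],[0,0,0],[0,0,0],[0,0,0],[0,0,0]]}' 80 40
python3 need.py 468,-30,150
python3 - <<'E'
from h import *
s=cam("side")
cv2.imwrite("pics/s5.png",cv2.resize(s["img"][190:380,200:460,::-1],None,fx=3,fy=3,interpolation=cv2.INTER_CUBIC))
E
```

```text
clock: 9.7
eef_pos: [478.8, 10.4, 167.9]
tool_rot: [-2.966, -1.035, 0.0]
ft_force: [1.0, 1.0, -0.1]
gripper_width: 80.0
eef [478.8  10.4 167.9] clk 9.7 j [-0.15  0.22 -0.29  1.06  0.    2.32] F [ 1.   1.  -0.1] w 80.0
yaw 38.5 levelling rot deg [-0.02 -0.    0.  ]
tool offset to [468.0, -30.0, 150.0] [-33.6  24.9  17.9]
```

View pics/s5.png

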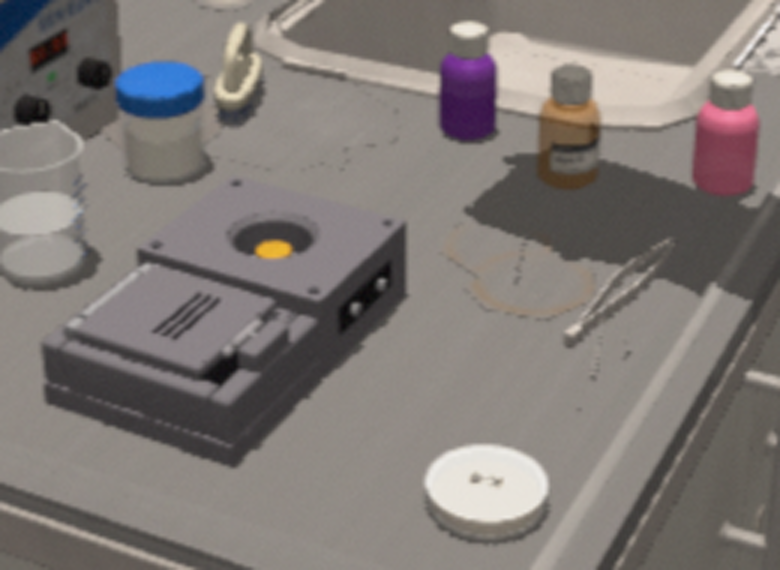

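```bash
python3 -m crank '{"offset":[[0,0,0],[0,0,0],[0,0,0],[0,0,0],[0,0,0],[0,0,0],[0,0,0],[0,0,0],[0,0,0],[0,0,0]],"rot":[[0,0,8],[0,0,8],[0,0,7.5],[0,0,0],[0,0,0],[0,0,0],[0,0,0],[0,0,0],[0,0,0],[0,0,0]]}'
python3 need.py 468,-30,150
python3 - <<'E'
from h import *
c=cam("wrist");cv2.imwrite("pics/w6.png",c["img"][:,:,::-1]);np.save("pics/w6W.npy",c["W"])
print(proj(c,[468,-30,78]))
E
```

```text
clock: 10.75
eef_pos: [479.7, 12.4, 167.9]
tool_rot: [-3.114, -0.412, 0.0]
ft_force: [0.6, 0.4, 0.1]
gripper_width: 80.0
eef [479.7  12.4 167.9] clk 10.75 j [-0.14  0.22 -0.29  1.07  0.    2.73] F [0.6 0.4 0.1] w 80.0
yaw 15.1 levelling rot deg [-0.04  0.01  0.  ]
tool offset to [468.0, -30.0, 150.0] [-22.3  38.   17.8]
[372.392974   283.03947233]
```

View pics/w6.png

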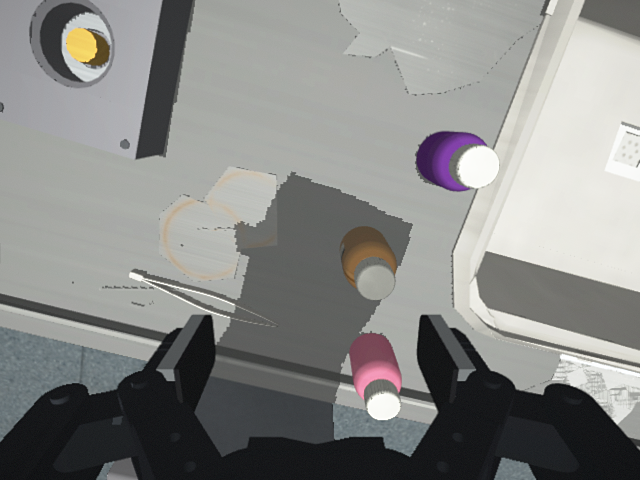

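```bash
python3 - <<'E'
from h import *
a=cam("wrist");a["W"]=np.load("pics/w6W.npy");b=dict(a);b["W"]=np.load("pics/w1W.npy");s=cam("side");t=cam("top")
print(atz(a,(375.5,280),78),atz(b,(517,259.5),78))
S=lambda x,y:(200+(x+.5)/3-.5,190+(y+.5)/3-.5);T=lambda x,y:(200+(x+.5)/3.6-.5,195+(y+.5)/3.6-.5)
print(tri([(a,(375.5,280)),(b,(517,259.5))]),tri([(a,(375.5,280)),(s,S(572,76)),(t,T(697,301))]))
E
python3 need.py 468.5,-31,120
```

```text
[470.60166883 -31.31308372  78.        ] [469.1747226  -30.26914471  78.        ]
[468.05412833 -32.94764233  72.59844383] [469.26024506 -31.94533792  74.72363383]
eef [479.7  12.5 167.8] clk 10.95 j [-0.14  0.22 -0.29  1.07  0.    2.73] F [ 0.3 -0.4  1. ] w 79.8
yaw 15.0 levelling rot deg [-0.05  0.02  0.  ]
tool offset to [468.5, -31.0, 120.0] [-22.   39.1  47.8]
```

```bash
python3 -m crank '{"offset":[[-10.5,19.5,0],[-10.5,19.5,8],[0,0,20],[0,0,20],[0,0,0],[0,0,0],[0,0,0],[0,0,0],[0,0,0],[0,0,0]],"rot":[[0,0,0],[0,0,0],[0,0,0],[0,0,0],[0,0,0],[0,0,0],[0,0,0],[0,0,0],[0,0,0],[0,0,0]]}'
python3 - <<'E'
from h import *
c=cam("wrist");cv2.imwrite("pics/w7.png",c["img"][:,:,::-1]);np.save("pics/w7W.npy",c["W"])
print(proj(c,[469.5,-31,78]))
E
python3 need.py 469.5,-31,40
```

```text
clock: 11.95
eef_pos: [469.7, -30.6, 120.1]
tool_rot: [-3.114, -0.411, -0.0]
ft_force: [-0.1, -0.2, 0.6]
gripper_width: 79.8
[315.27640928 280.49207841]
eef [469.6 -30.6 120. ] clk 12.0 j [-0.24  0.24 -0.4   0.93  0.    2.64] F [ 0.3 -0.6 -0.5] w 80.0
yaw 15.0 levelling rot deg [-0.03 -0.01  0.  ]
tool offset to [469.5, -31.0, 40.0] [-0.2  0.4 80. ]
```

View pics/w7.png

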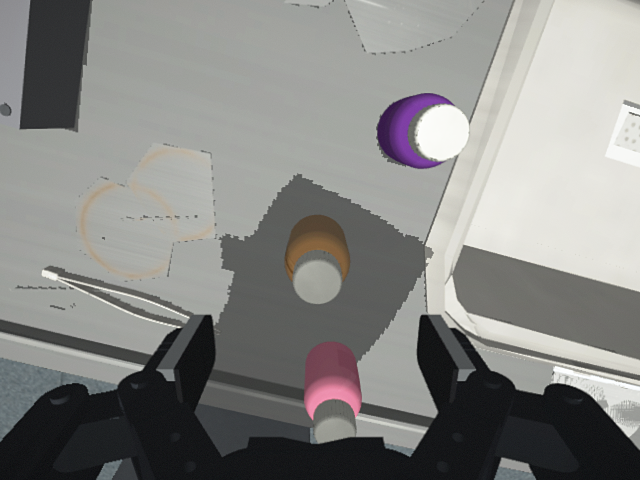

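```bash
python3 -m crank '{"offset":[[0.6,0.3,10],[0.4,0.1,15],[0,0,15],[0,0,15],[0,0,13],[0,0,12],[0,0,0],[0,0,0],[0,0,0],[0,0,0]],"rot":[[0,0,0],[0,0,0],[0,0,0],[0,0,0],[0,0,0],[0,0,0],[0,0,0],[0,0,0],[0,0,0],[0,0,0]]}'
python3 -m crank '{"offset":[[0,0,0],[0,0,0],[0,0,0],[0,0,0],[0,0,0],[0,0,0],[0,0,0],[0,0,0],[0,0,0],[0,0,0]],"rot":[[0,0,0],[0,0,0],[0,0,0],[0,0,0],[0,0,0],[0,0,0],[0,0,0],[0,0,0],[0,0,0],[0,0,0]]}' 25 50
python3 - <<'E'
from h import *
c=cam("wrist");cv2.imwrite("pics/w8.png",c["img"][:,:,::-1])
s=cam("side")
cv2.imwrite("pics/s8.png",cv2.resize(s["img"][190:290,320:480,::-1],None,fx=4,fy=4,interpolation=cv2.INTER_CUBIC))
E
python3 need.py
```

```text
clock: 13.0
eef_pos: [470.9, -30.8, 40.3]
tool_rot: [-3.114, -0.411, -0.001]
ft_force: [-0.3, 0.2, -0.2]
gripper_width: 80.1
clock: 14.0
eef_pos: [470.7, -30.7, 40.1]
tool_rot: [-3.114, -0.411, -0.0]
ft_force: [-0.7, 0.3, 5.8]
gripper_width: 39.1
eef [470.7 -30.7  40.1] clk 14.1 j [-0.24  0.32 -0.53  0.71  0.    2.64] F [-1.6 -0.8  6. ] w 38.5
yaw 15.0 levelling rot deg [-0.04 -0.01  0.  ]
```

View pics/w8.png

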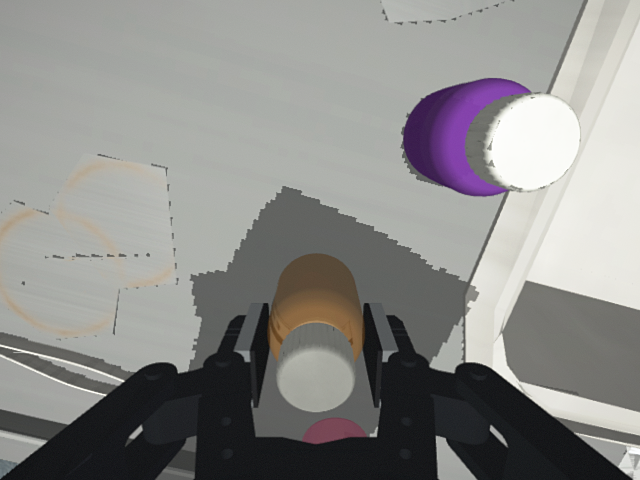

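View pics/s8.png

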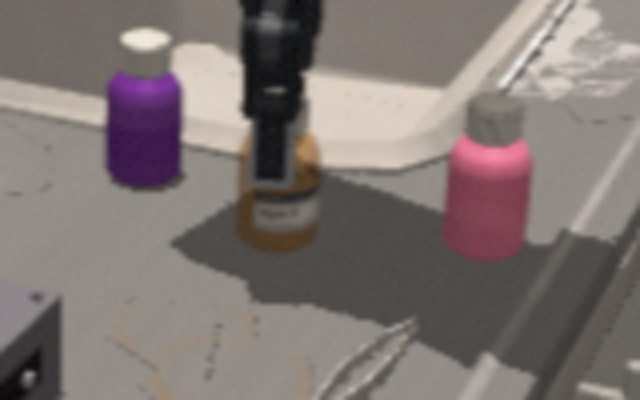

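```bash
python3 -m crank '{"offset":[[0,0,-10],[0,0,-30],[0,0,-40],[14,-20,-10],[25,-32,0],[30,-38,0],[30,-38,0],[25,-32,0],[15,-20,0],[8.7,-11.8,0]],"rot":[[0,0,0],[0,0,0],[0,0,0],[0,0,0],[0,0,0],[0,0,0],[0,0,0],[0,0,0],[0,0,0],[0,0,0]]}' 25 60
python3 -m crank '{"offset":[[0,0,0],[0,0,0],[0,0,0],[0,0,0],[0,0,0],[0,0,0],[0,0,0],[0,0,0],[0,0,0],[0,0,0]],"rot":[[0,0,0],[0,0,0],[0,0,0],[0,0,0],[0,0,0],[0,0,0],[0,0,0],[0,0,0],[0,0,0],[0,0,0]]}'
python3 - <<'E'
from h import *
for n in("wrist","top","side"):
    c=cam(n);np.save(f"pics/{n}9W.npy",c["W"]);I=c["img"][:,:,::-1]
    cv2.imwrite(f"pics/{n}9full.png",I)
    if n=="side":I=cv2.resize(I[170:320,210:370],None,fx=4,fy=4,interpolation=cv2.INTER_CUBIC)
    if n=="top":I=cv2.resize(I[180:290,200:340],None,fx=5,fy=5,interpolation=cv2.INTER_CUBIC)
    cv2.imwrite(f"pics/{n}9.png",I)
E
python3 need.py 564,192.6,100
```

```text
clock: 15.1
eef_pos: [563.8, 194.6, 130.2]
tool_rot: [-3.113, -0.414, 0.0]
ft_force: [-0.7, -0.1, -1.1]
gripper_width: 38.5
clock: 16.1
eef_pos: [563.4, 192.8, 129.9]
tool_rot: [-3.114, -0.411, 0.001]
ft_force: [-0.1, -0.4, -0.6]
gripper_width: 38.4
eef [563.4 192.8 129.9] clk 16.25 j [ 0.19  0.43 -0.07  1.07  0.    3.07] F [ 0.6  0.1 -0. ] w 38.4
yaw 15.0 levelling rot deg [-0.04  0.02  0.  ]
tool offset to [564.0, 192.6, 100.0] [ 0.5  0.4 29.9]
```

View pics/wrist9.png

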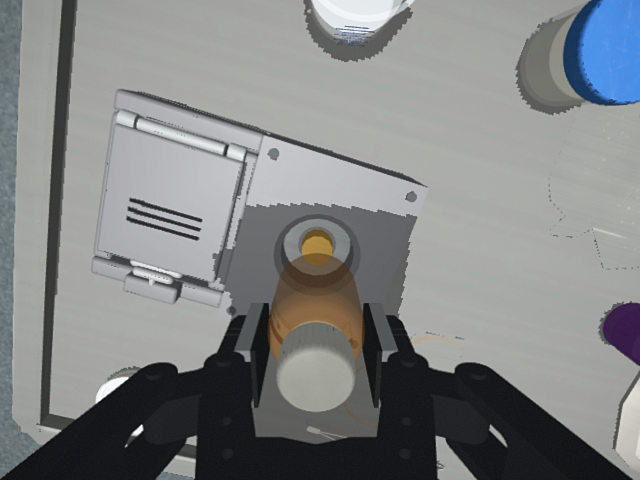

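View pics/side9.png

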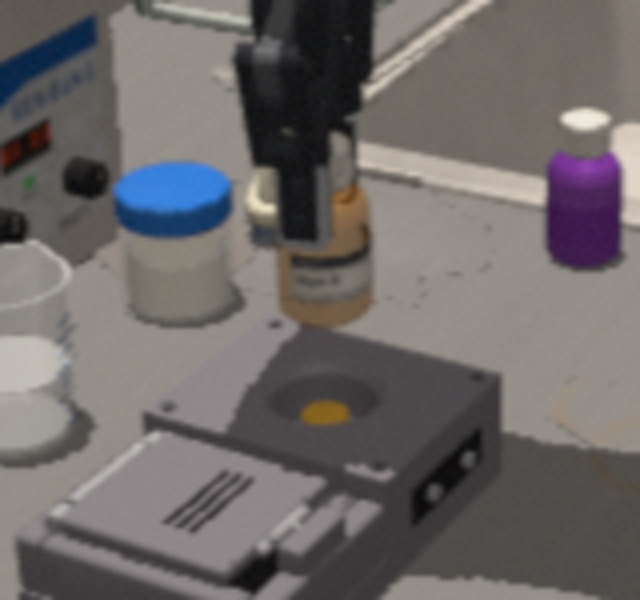

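View pics/top9.png

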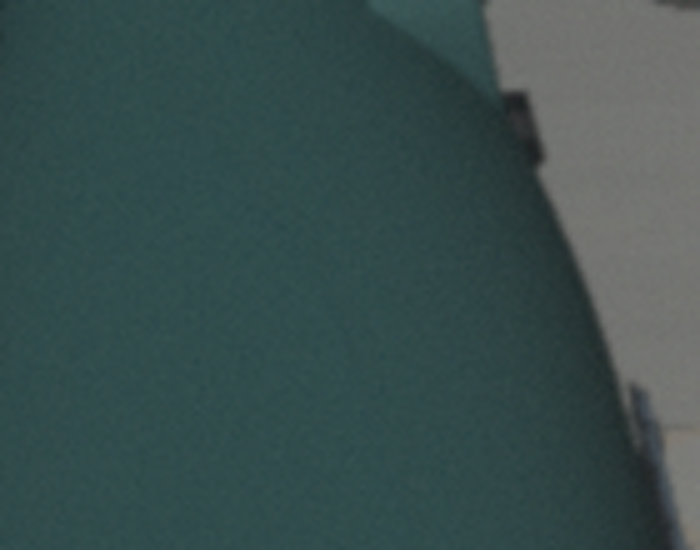

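```bash
python3 - <<'E'
from h import *
a=cam("wrist");a["W"]=np.load("pics/wrist9W.npy")
print(np.round([atz(a,(316,367),z) for z in(163,165,168)],1))
s=cam("side")
e=env.observe()["eef_pos"]
for z in(90,): 
  for n,P in (("well",[564,192.6,50]),("base",[e[0],e[1],90]),("mid",[e[0],e[1],110]),("cap",[e[0],e[1],168])):
    p=proj(s,P);print(n,((p-[210,170]+.5)*4-.5).round(0),proj(a,P).round(0))
E
```

```text
[[563.8 192.3 163. ]
 [565.2 192.6 165. ]
 [567.2 193.2 168. ]]
well [325. 392.] [315. 255.]
base [323. 310.] [315. 282.]
mid [321. 268.] [315. 299.]
cap [316. 141.] [314. 377.]
```

```bash
python3 - <<'E'
import cv2
I=cv2.imread("pics/wrist9full.png");cv2.imwrite("pics/wz.png",cv2.resize(I[200:440,220:410],None,fx=2.5,fy=2.5,interpolation=cv2.INTER_CUBIC))
E
```

```text
(no output)
```

View pics/wz.png

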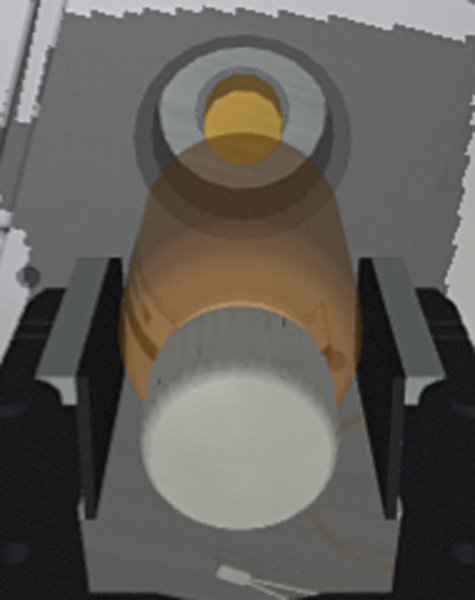

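```bash
python3 -m crank '{"offset":[[0.5,0.3,4],[0,0,8],[0,0,8],[0,0,6],[0,0,5],[0,0,4],[0,0,4],[0,0,3],[0,0,3],[0,0,0]],"rot":[[0,0,0],[0,0,0],[0,0,0],[0,0,0],[0,0,0],[0,0,0],[0,0,0],[0,0,0],[0,0,0],[0,0,0]]}'
python3 need.py 564,192.6,66
```

```text
clock: 17.35
eef_pos: [563.9, 192.6, 84.6]
tool_rot: [-3.114, -0.411, 0.001]
ft_force: [-0.3, 0.8, -1.6]
gripper_width: 38.4
eef [563.9 192.6  84.6] clk 17.35 j [ 0.19  0.46 -0.15  0.96  0.    3.07] F [-0.3  0.8 -1.6] w 38.4
yaw 15.0 levelling rot deg [-0.05  0.03  0.  ]
tool offset to [564.0, 192.6, 66.0] [ 0.1  0.1 18.6]
```

Inside the mouth with no side force; on towards the plunger.

```bash
python3 -m crank '{"offset":[[0,0,1.5],[0,0,1.5],[0,0,1.5],[0,0,1.5],[0,0,1],[0,0,1],[0,0,1],[0,0,1],[0,0,0],[0,0,0]],"rot":[[0,0,0],[0,0,0],[0,0,0],[0,0,0],[0,0,0],[0,0,0],[0,0,0],[0,0,0],[0,0,0],[0,0,0]]}'
python3 need.py
```

```text
clock: 18.35
eef_pos: [564.0, 192.7, 75.0]
tool_rot: [-3.114, -0.411, 0.0]
ft_force: [-0.9, 0.2, 4.5]
gripper_width: 38.7
eef [564.  192.7  75. ] clk 18.35 j [ 0.19  0.47 -0.17  0.94  0.    3.07] F [-0.9  0.2  4.5] w 38.7
yaw 15.0 levelling rot deg [-0.04  0.    0.  ]
```

```bash
python3 -m crank '{"offset":[[0,0,1],[0,0,1],[0,0,1],[0,0,1],[0,0,1],[0,0,0.8],[0,0,0.7],[0,0,0.5],[0,0,0],[0,0,0]],"rot":[[0,0,0],[0,0,0],[0,0,0],[0,0,0],[0,0,0],[0,0,0],[0,0,0],[0,0,0],[0,0,0],[0,0,0]]}'
python3 need.py
```

```text
clock: 19.35
eef_pos: [564.1, 192.7, 68.2]
tool_rot: [-3.114, -0.411, -0.0]
ft_force: [-1.1, -0.1, 6.2]
gripper_width: 38.4
eef [564.1 192.7  68.2] clk 19.35 j [ 0.19  0.47 -0.18  0.92  0.    3.07] F [-1.1 -0.1  6.2] w 38.4
yaw 15.0 levelling rot deg [-0.04 -0.01  0.  ]
```

```bash
python3 -m crank '{"offset":[[0,0,0.5],[0,0,0.5],[0,0,0.4],[0,0,0.3],[0,0,0.3],[0,0,0.2],[0,0,0],[0,0,0],[0,0,0],[0,0,0]],"rot":[[0,0,0],[0,0,0],[0,0,0],[0,0,0],[0,0,0],[0,0,0],[0,0,0],[0,0,0],[0,0,0],[0,0,0]]}'
python3 need.py
```

```text
clock: 20.35
eef_pos: [564.2, 192.7, 66.2]
tool_rot: [-3.114, -0.411, -0.001]
ft_force: [-2.0, -0.3, 10.6]
gripper_width: 38.4
eef [564.2 192.7  66.2] clk 20.35 j [ 0.19  0.48 -0.18  0.91  0.    3.07] F [-2.  -0.3 10.6] w 38.4
yaw 15.0 levelling rot deg [-0.04 -0.03  0.  ]
```

```bash
python3 -m crank '{"offset":[[0,0,0.2],[0,0,0.2],[0,0,0.2],[0,0,0],[0,0,0],[0,0,0],[0,0,0],[0,0,0],[0,0,0],[0,0,0]],"rot":[[0,0,0],[0,0,0],[0,0,0],[0,0,0],[0,0,0],[0,0,0],[0,0,0],[0,0,0],[0,0,0],[0,0,0]]}'
python3 need.py
```

```text
clock: 21.35
eef_pos: [564.2, 192.7, 66.1]
tool_rot: [-3.114, -0.411, -0.001]
ft_force: [-4.1, -0.9, 18.3]
gripper_width: 38.4
eef [564.2 192.7  66.1] clk 21.35 j [ 0.19  0.48 -0.18  0.91  0.    3.07] F [-4.1 -0.9 18.3] w 38.4
yaw 15.0 levelling rot deg [-0.04 -0.05  0.  ]
```

```bash
python3 -m crank '{"offset":[[0,0,0],[0,0,0],[0,0,0],[0,0,0],[0,0,0],[0,0,0],[0,0,0],[0,0,0],[0,0,0],[0,0,0]],"rot":[[0,0,0],[0,0,0],[0,0,0],[0,0,0],[0,0,0],[0,0,0],[0,0,0],[0,0,0],[0,0,0],[0,0,0]]}'
python3 - <<'E'
from h import *
s=cam("side");cv2.imwrite("pics/s10.png",cv2.resize(s["img"][190:380,200:460,::-1],None,fx=3,fy=3,interpolation=cv2.INTER_CUBIC))
print(env.observe()["ft_force"])
E
```

```text
clock: 22.35
eef_pos: [564.3, 192.7, 66.2]
tool_rot: [-3.114, -0.411, -0.002]
ft_force: [-4.4, -1.2, 18.5]
gripper_width: 38.2
[-3.40446456 -0.93507129 18.83160121]
```

View pics/s10.png

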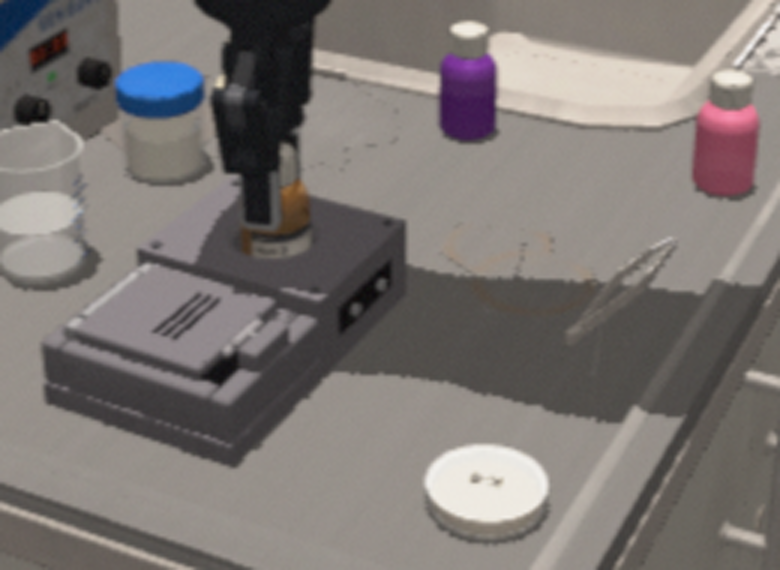

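The picture shows the cover flush and shut at (190,310), the bottle seated in the well at (275,230), and the bystanders where they were. The push is steady at about 18.5 N.

```bash
python3 - <<'E'
from rig import env
print(env.job_done()); print(env.observe()["ft_force"])
E
```

```text
the job is handed in; nothing more can be done
None
the job is handed in; nothing more can be done
```

I shut the lamp cover and pressed the bottle home in the well, then handed the job in at about 22.5 s with the gripper still holding it down. The hand-in gives no verdict, so the outcome below rests on my own checks.

- **Cover:** I pressed it with the closed fingertips to about 16 N. Later side-camera pictures show it still flush and shut after I let go.
- **Bottle:** I gripped the brown bottle high on its body at 60 N and lowered it into the well at (564, 193). The push rose along the spring to about 6 N. It then climbed steeply to 18.5 N with the TCP at z = 66.1 mm, the height worked out for the base resting on the stop. It held steady there for over a second, within the 12 to 25 N asked for.
- **Surroundings:** The last side picture shows the jar, beaker, petri dish and tweezers where they started. I did not measure their positions.

Some things disagreed or were not as planned:

- **Side force:** While pressing there was a small sideways force of about 4 N.
- **Cap height:** Triangulating the cap top gave 73 to 75 mm instead of 78 mm, because I had picked the middle of the whole visible cap, not its top face. Picking the top face later agreed to about 1 mm.
- **Last joint:** On the way to the cover the last joint reached its limit and tilted the tool by about 6.5°. I levelled it before touching anything.

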